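Lay the steel flask in its display cradle

ROBOT

A 6-joint arm with a two-finger parallel gripper is mounted at the origin on the work surface. World frame = base frame: x ahead of the robot, y to its left, z up, the work surface at z = 0. Lengths are in m, angles in rad, forces in N, time in s.
With the tool pointing down it reaches from about 0.4 to 0.825 m from the base axis. Payload 7 kg.
Tool frame: the origin (TCP) lies between the finger pads; the fingertips stand 14 mm ahead of it and the grasp point (between the pads) lies 5 mm behind it; z points along the fingers, y is the line along which they close (so a half turn about z gives the same grasp; the last joint's range is limited). The gripper opens to 85 mm and grips with 20 to 120 N. Pads are 22 mm wide; open, the fingers measure 114 mm over their backs; the gripper's body (76 mm by 85 mm) begins 54 mm behind the grasp point. The pads swing forward as they close: fully open they stand 13 mm farther back than shut.
Start: joints at [1.478, 0.359, 0.012, 0, -1.224, -0.288], TCP at [0.251, 0.627, 0.245] pointing down, gripper open.
Joint ranges: [-3.07, 3.07], [-1.43, 2.12], [-1.02, 1.25], [-3.03, 1.67], [-3.05, -0], [-3.03, 3.03]. Speed limits (rad/s): [2.39, 2.39, 3.01, 3.14, 3.14, 3.14].

INTERFACE

Orientations are given as a unit quaternion [x, y, z, w].
In Python, from plant import ctrl, jaws, solve_ik, viewer, spotter gives the robot as it stands. Calls block until the motion is done:
- ctrl.move_to(position, orientation): joint-space move of the TCP to a pose.
- ctrl.move_linear(position, attitude=None, speed=0.15, force_limit=None): straight line of the TCP; attitude=None keeps the orientation; speed is the mean speed in m/s. With force_limit (N) it stops when the force on the tool has changed by that much, and returns True; else False.
- ctrl.move_joints(angles): joint-space move.
- jaws.grip(opening, force=None): opening from 0.0 (shut) to 1.0 (fully open); force is the grip in N (None keeps the last); returns when the fingers have stopped.
- ctrl.sleep(seconds).
- solve_ik(position, orientation): joint angles nearest the present ones, or None.
- viewer.grab_frame(name): name is "scene" or "top"; returns the picture (420x560x3 uint8, red, green, blue); there is no depth.
- viewer.get_calibration(name): a dict with "intrinsics" (3x3 intrinsics, pixels), "extrinsics" (4x4, takes a point from camera to world coordinates). Camera axes: x right, y down, z forward; pixel columns grow to the right and rows downward; lengths in m; the calibration is good to about 2 mm. A picture is of the moment at which its call begins. get_calibration takes no time and is no camera call.
A pose or a line that the arm cannot do raises ctrl.MotionError and nothing moves.
- ctrl.hand_in(): hands the job in; it is judged then, once.
Trained networks look in the newest picture that a camera, given by its name, has taken for a name from the list of things; names that differ only in an ending like _2 or _b are one class to them, and where a whole thing is asked for, a point or a joint stands for the part that bears it (a point fixed in the world has none). Each returns a list of dicts, best first, with "score" (0 to 1); they miss things now and then, are a little off and sometimes report something else, mostly with a low value. They report only what shows in the picture. A call takes as long as a camera call. They do not tell look-alikes from the thing itself.
- spotter.spot_in(label, camera): "at" ([column, row] in pixels, amid what is visible of it).
Readings, each from a call of its own:
- ctrl.read_t(): time.
- ctrl.read_joints(): joint angles.
- ctrl.read_qvel(): joint speeds.
- ctrl.read_joint_efforts(): joint torques, N m.
- ctrl.read_tcp_pos(): TCP position.
- ctrl.read_ee_rot(): TCP orientation.
- ctrl.read_ft_force(): force on the tool from outside, world axes, zero at the start.
- ctrl.read_moment(): the same for the moment, N m.
- ctrl.read_finger_gap(): opening from 0.0 (shut) to 1.0 (fully open).
- ctrl.read_grip_force(): force on a finger pad.
Only numpy, scipy, OpenCV 4.12 (cv2) and the standard library are available. Lean on these libraries where they do the work, as an engineer would, in place of code of your own. Each camera call takes 0.05 s, during which the arm holds its last target. There are 200 camera calls.

TASK

The steel vacuum flask is next for its stock photograph: pick it up from among the crockery and lay it on its side in the wooden cradle, resting on both notched ribs, base towards the tall end board (within 2 cm of it) and black cap at the open end. Set it down gently rather than dropping it, let go, and leave the other loose things where they stand.

Things in the scene. Friction and masses are not known exactly. Their poses are not given: they have to be found in the camera images.
- flask: Brushed-steel vacuum flask, slim and capped, 170 mm tall, upright at the start. Round body 56 mm in diameter up to 128 mm, shoulder to 138 mm, then a black cap 38 mm in diameter up to 170 mm. About 0.3 kg, centre of mass about 75 mm above the base. Origin: centre of its base; z runs along the flask towards the cap.
- flask_top (a point): Centre of the top of the flask's cap, 170 mm from its base.
- cradle: Fixed pale-wood cradle: plank 190 x 90 x 12 mm, two V-notched ribs, and an end board 64 mm wide, 100 mm high at the -x end, its inner face at x = -0.080; the +x end is open. Origin: centre of the underside, on the table; x runs from the end board to the open end, z up. A flask lying in the notches has its axis along x, 78 mm above the table.
- rib_near_board (a point): Lowest point of the V notch (sides sloping 35 degrees) in the rib near the end board, 44 mm above the table, at x = -0.050 in the cradle's frame. The rib is 12 mm thick, 53 mm wide (narrower than the flask, so fingers pass beside it), its upper corners 62 mm above the table.
- rib_open_end (a point): The same in the other, equal rib, at x = +0.035 in the cradle's frame.
- cradle_seat (a point): The point on the end board's inner face where the centre of the flask's base comes when it lies in the notches touching the board: x = -0.080, y = 0, z = 0.078 in the cradle's frame.
- tumbler: Open steel cup without handle, 76 mm across, 85 mm tall, upright; bystander. Origin: centre of its underside.
- mug: White ceramic mug, 76 mm across, 88 mm tall, with a handle on its +y side; bystander. Origin: centre of its underside.
- hairbrush: Black hairbrush lying flat, about 200 mm long, 58 mm wide, 26 mm high, its head to +x; bystander. Origin: underside, near the joint of head and handle.
- tin: Flat aluminium spectacle tin, 150 x 65 x 26 mm, long side along x; bystander. Origin: centre of its underside.
- pot: Open copper pot with two small brass handles, 160 mm across, 80 mm tall; bystander. Origin: centre of its underside.
- jar: Glass jar with an aluminium lid, 80 mm across, 110 mm tall; bystander. Origin: centre of its underside.
Mind the look-alikes: they are no part of the job. What is shaped like the flask but red is not meant.

How it is judged:
At the end, for the whole second after the job is handed in: The flask lies in the cradle on both ribs, released and at rest: base centre within 8 mm of the notches' line sideways and in height and 22 mm or less from the end board, cap at the open end with its top's centre within 10 mm of the same line (x of flask in the frame of cradle between -0.086 and -0.058 m and y of flask in the frame of cradle between -0.008 and 0.008 m and z of flask in the frame of cradle between 0.07 and 0.086 m and y of flask_top in the frame of cradle between -0.01 and 0.01 m and z of flask_top in the frame of cradle between 0.068 and 0.088 m and x of flask_top in the frame of cradle above 0.05 m and linear speed of flask below 0.02 m/s and angular speed of flask below 0.2 rad/s); the robot touches nothing.
It fails at once if another loose thing (tumbler, mug, hairbrush, tin, pot, jar) is shifted by more than 30 mm or the tumbler, mug or jar is tipped over (distance of any of tumbler, mug, hairbrush, tin, pot, jar from where it was at the start of the episode above 0.03 m or angle between any of tumbler, mug, jar's own z axis and vertical above 0.5 rad).
It fails at once if the flask drops or is slammed into the cradle: it moves faster than 0.4 m/s while its base is within 45 mm of its final place (distance between flask and cradle_seat below 0.045 m and linear speed of flask above 0.4 m/s).
It also fails if it takes over 42 s, if anything falls off the work surface, if the arm or the gripper's body presses on something with over 40 N, if the wrist force passes 120 N, or if a joint passes its speed limit or range.

## Working session

There is one attempt and no reset: what is moved stays moved. The work goes in short steps, each a Python script; the robot and the scene stay as the last script left them, time stands still between calls to the robot, and variables do not carry over. Pictures are saved under pics/ and viewed, at most 10 in all, crops included, and the job is handed in when it is done.

```bash
mkdir -p pics; ls
cat > h.py <<'E'
import numpy as np, cv2
from plant import ctrl, jaws, solve_ik, viewer, spotter
def cam(n):
    c=viewer.get_calibration(n); return np.array(c["intrinsics"]),np.array(c["extrinsics"])
def ray(n,p):
    K,T=cam(n); d=T[:3,:3]@np.linalg.solve(K,[p[0],p[1],1.]); return T[:3,3],d/np.linalg.norm(d)
def tri(ps):
    A=np.zeros((3,3));b=np.zeros(3);rs=[ray(n,p) for n,p in ps]
    for o,d in rs:
        M=np.eye(3)-np.outer(d,d);A+=M;b+=M@o
    x=np.linalg.solve(A,b); return x,[np.linalg.norm((np.eye(3)-np.outer(d,d))@(x-o)) for o,d in rs]
def onz(n,p,z):
    o,d=ray(n,p); return o+d*(z-o[2])/d[2]
def proj(n,X):
    K,T=cam(n); p=K@(T[:3,:3].T@(np.array(X)-T[:3,3])); return p[:2]/p[2]
def save(n,f,crop=None,s=1):
    im=viewer.grab_frame(n)[:,:,::-1]
    if crop: a,b,c,d=crop; im=im[b:d,a:c]
    cv2.imwrite("pics/"+f,cv2.resize(im,None,fx=s,fy=s,interpolation=cv2.INTER_CUBIC))
E
python3 - <<'E'
from h import *
a=viewer.grab_frame("scene");b=viewer.grab_frame("top")
cv2.imwrite("pics/scene.png",cv2.resize(a[:,:,::-1],(784,588)));cv2.imwrite("pics/top.png",cv2.resize(b[:,:,::-1],(784,588)))
for l in ["flask","flask_top","cradle","rib_near_board","rib_open_end","cradle_seat","tumbler","mug","jar","pot","tin","hairbrush"]:
    for n in("scene","top"):
        print(l,n,[(np.round(r["at"],1).tolist(),round(r["score"],2)) for r in spotter.spot_in(l,n)])
for n in("scene","top"):print(cam(n))
print(ctrl.read_t(),ctrl.read_ee_rot())
E
```

```text
pics
flask scene [([300.3, 283.2], 0.92), ([319.2, 254.9], 0.62)]
flask top [([233.4, 187.1], 0.65), ([232.5, 151.1], 0.65), ([417.6, 206.2], 0.42)]
flask_top scene [([303.8, 286.7], 0.94), ([318.8, 250.9], 0.55)]
flask_top top [([235.3, 153.0], 0.89), ([233.1, 189.4], 0.54)]
cradle scene [([245.5, 194.9], 0.72)]
cradle top [([338.9, 223.8], 0.64)]
rib_near_board scene [([245.7, 196.2], 0.73)]
rib_near_board top [([338.3, 223.9], 0.58), ([232.8, 190.9], 0.44)]
rib_open_end scene []
rib_open_end top [([339.6, 222.1], 0.61)]
cradle_seat scene [([246.2, 193.7], 0.73), ([253.3, 268.2], 0.36)]
cradle_seat top [([339.8, 224.7], 0.91)]
tumbler scene [([316.3, 214.3], 0.65)]
tumbler top [([255.6, 229.5], 0.95)]
mug scene [([371.7, 237.3], 0.58)]
mug top [([197.1, 232.4], 0.83), ([336.7, 226.1], 0.52)]
jar scene [([397.4, 310.9], 0.59), ([354.4, 200.6], 0.56)]
jar top [([149.3, 179.9], 0.93)]
pot scene [([181.2, 175.1], 0.56), ([355.6, 193.3], 0.24)]
pot top [([417.9, 206.6], 0.84)]
tin scene [([254.1, 263.7], 0.89), ([243.3, 193.5], 0.34)]
tin top [([287.2, 159.6], 0.56)]
hairbrush scene [([
[... 234 characters left out ...]
34,  0.73315477, -0.5068114 ,  1.19915228],
       [ 0.8912353 ,  0.36753006, -0.26574667,  0.32183642],
       [-0.00856502, -0.57219379, -0.82007372,  1.17628501],
       [ 0.        ,  0.        ,  0.        ,  1.        ]]))
(array([[393.62033142,   0.        , 278.67423058],
       [  0.        , 393.62033142, 211.77849982],
       [  0.        ,   0.        ,   1.        ]]), array([[-0.02826257, -0.99309338,  0.11387167,  0.40122223],
       [-0.99945926,  0.02998981,  0.01348356, -0.01308783],
       [-0.01680543, -0.11342902, -0.99340396,  1.37189774],
       [ 0.        ,  0.        ,  0.        ,  1.        ]]))
1.3 [ 9.81926697e-01 -1.89261624e-01  3.19229921e-06  9.87754324e-06]
```

View pics/scene.png

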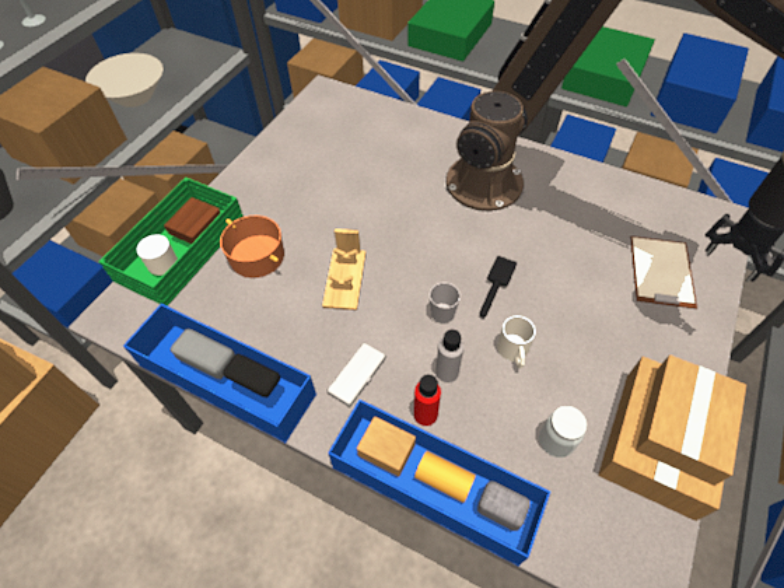

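View pics/top.png

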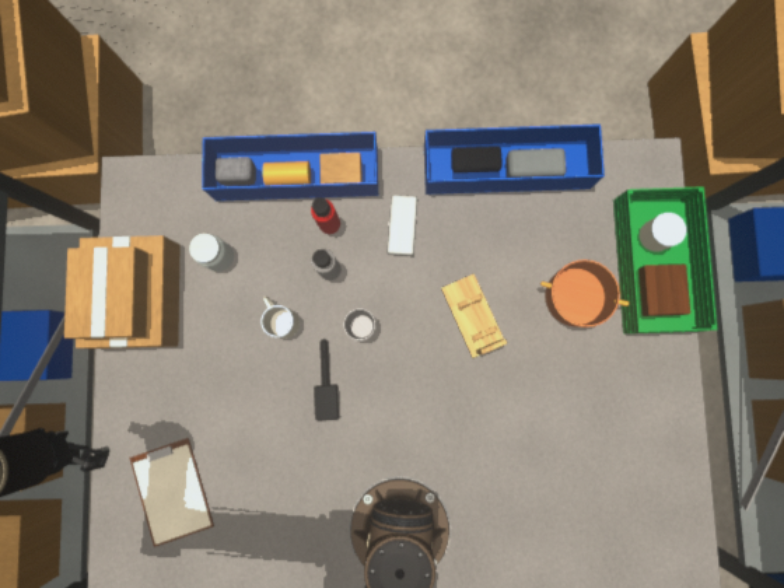

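Candidates for the flask: the steel one, at scene (323,254) and top (231,188), and the red one, at scene (305,286) and top (233,153). The steel one, with its brushed grey body and black cap, fits; red is excluded. The cradle is at scene (246,191) and top (339,225), with its end board towards the robot. Next is an enlarged crop to confirm.

Run:
```python
from h import *
a=viewer.grab_frame("scene");b=viewer.grab_frame("top")
np.save("a.npy",a);np.save("b.npy",b)
def c(im,x,y):  # 80x60 crop x5 -> 400x300
    return cv2.resize(im[y:y+60,x:x+80,::-1],(400,300),interpolation=cv2.INTER_CUBIC)
def c2(im,x,y):
    return cv2.resize(im[y:y+75,x:x+100,::-1],(400,300),interpolation=cv2.INTER_CUBIC)
cv2.imwrite("pics/crop.png",np.vstack([np.hstack([c(a,280,225),c(b,190,160)]),np.hstack([c2(a,200,155),c2(b,290,188)])]))
```

```text
(no output)
```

View pics/crop.png

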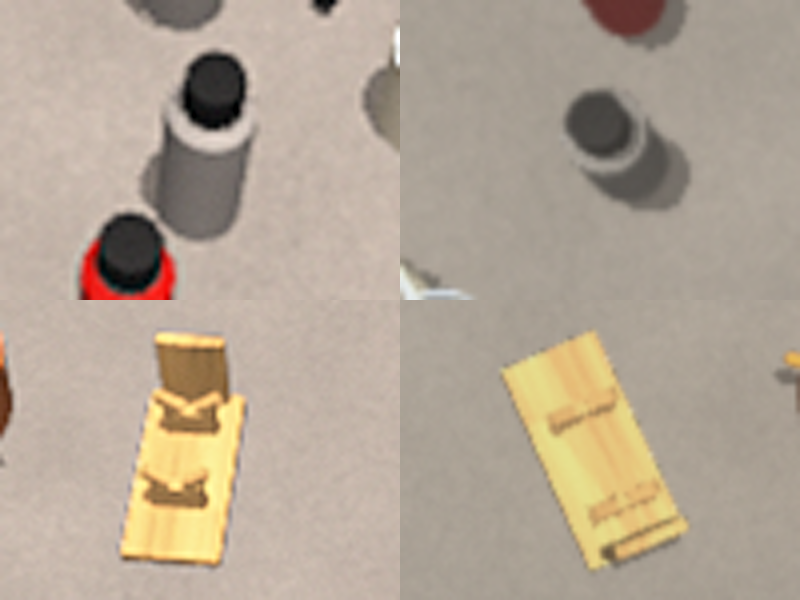

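The crop confirms the grey steel body and black cap (cap top at scene ≈(322.8,239.8), top ≈(229,184)). The cradle's end board is at the upper end in the scene view, and its open end points away from the robot. Next I fit the positions.

Run:
```python
from h import *
from scipy.optimize import least_squares
x,e=tri([("scene",(322.8,239.8)),("top",(228.8,184.0))]);print("cap top",x,e)
# base of flask: body silhouette bottom centre in scene -> check
S=lambda u,v:(200+u/4-.375,155+(v-300)/4-.375)
T=lambda u,v:(290+(u-400)/4-.375,188+(v-300)/4-.375)
obs=[("top",T(502,371),(.095,.045,.012)),("top",T(597,332),(.095,-.045,.012)),("top",T(688,527),(-.095,-.045,.012)),("top",T(590,570),(-.095,.045,.0)),
("scene",S(123,553),(.095,-.045,.012)),("scene",S(217,556),(.095,.045,.012)),("scene",S(245,397),(-.095,.045,.012)),
("scene",S(157,346),(-.08,-.032,.1)),("scene",S(226,348),(-.08,.032,.1)),("scene",S(193,404),(-.044,0,.044)),("scene",S(179,486),(.041,0,.044))]
def W(p,X):
    c,s=np.cos(p[2]),np.sin(p[2]);return np.array([p[0]+c*X[0]-s*X[1],p[1]+s*X[0]+c*X[1],X[2]+p[3]])
f=lambda p:np.concatenate([proj(n,W(p,X))-u for n,u,X in obs])
r=least_squares(f,[.6,-.15,.4,0],loss="soft_l1");print(r.x,np.round(f(r.x).reshape(-1,2),1).tolist())
print("corner heights tri:",tri([obs[0][:2],obs[5][:2]]),tri([obs[1][:2],obs[4][:2]]))
# predicted flask outline check
for n in("scene","top"):print(n,proj(n,[x[0],x[1],0]),proj(n,[x[0],x[1],.17]))
for l in("tumbler","mug","jar","tin","hairbrush"):
    try:print(l,tri([(n,spotter.spot_in(l,n)[0]["at"]) for n in("scene","top")]))
    except Exception as ex:print(l,ex)
```

```text
cap top [0.63116931 0.15632475 0.16595495] [np.float64(0.0001655931209308805), np.float64(0.00016559312093088595)]
[ 0.50403299 -0.19798321  0.37831978 -0.00426508] [[-0.4, 0.2], [-0.5, -0.2], [-0.5, 1.1], [-0.4, 0.7], [-0.8, -0.1], [0.6, 1.0], [0.2, -0.5], [-0.5, -1.1], [-0.4, -0.5], [-1.0, 2.2], [-0.9, 0.2]]
corner heights tri: (array([ 0.57573968, -0.12239338,  0.01331307]), [np.float64(0.0005144998097058842), np.float64(0.0005144998097060149)]) (array([ 0.6075135 , -0.20506626,  0.00547687]), [np.float64(0.0019966089376060665), np.float64(0.001996608937606088)])
scene [318.99426482 264.7356554 ] [322.84665337 239.1165983 ]
top [235.45531636 192.63518739] [228.56474947 183.78153154]
tumbler (array([0.4860855 , 0.07400255, 0.06540379]), [np.float64(0.001729967894410279), np.float64(0.0017299678944102856)])
mug (array([0.50532892, 0.27037176, 0.05988728]), [np.float64(0.006525303493411253), np.float64(0.006525303493411269)])
jar (array([0.67722513, 0.43574559, 0.0430812 ]), [np.float64(0.002145692917923041), np.float64(0.0021456929179229827)])
tin (array([ 0.74043219, -0.03436161,  0.00587899]), [np.float64(0.0006196947485263018), np.float64(0.0006196947485264121)])
hairbrush (array([0.32189347, 0.17540941, 0.00360836]), [np.float64(0.0018326045157056705), np.float64(0.0018326045157056607)])
```

Heights come out 4 mm low for both flask and cradle, which is a common bias and acceptable. Next I check whether a pitched grasp from the robot side and the matching placement are reachable.

```bash
cat >> h.py <<'E'
from scipy.spatial.transform import Rotation as R
F=np.array([.631,.156,0]); C=np.array([.504,-.198,0]); YAW=.378
def q(z,y): return R.from_matrix(np.column_stack([np.cross(y,z),y,z])).as_quat()
def graspq(a,p,s):
    z=np.array([np.cos(p)*np.cos(a),np.cos(p)*np.sin(a),-np.sin(p)]);return z,q(z,s*np.array([-np.sin(a),np.cos(a),0]))
def placeq(p,s,yaw=YAW):
    c,d=np.cos(yaw),np.sin(yaw);z=np.array([-np.sin(p)*c,-np.sin(p)*d,-np.cos(p)]);return z,q(z,s*np.array([-d,c,0]))
def cr(x,y,z): c,s=np.cos(YAW),np.sin(YAW);return C+np.array([c*x-s*y,s*x+c*y,z])
E
python3 - <<'E'
from h import *
print("red",onz("top",(235-2,150),.16))
f=lambda j:None if j is None else np.round(j,2).tolist()
zf=.095
for p in np.radians([20,30,40]):
  for s in(1,-1):
    zp,qp=placeq(p,s);
    print(round(np.degrees(p)),s,"place",f(solve_ik(cr(-.07+zf,0,.078)+.007*zp,qp)),"hover",f(solve_ik(cr(-.07+zf,0,.20)+.007*zp,qp)))
    for a in np.radians([-5,5]):
      z,o=graspq(a,p,s);g=F+[0,0,zf]+.007*z
      print("   a",round(np.degrees(a)),"g",f(solve_ik(g,o)),"pre",f(solve_ik(g-.12*z,o)),"lift",f(solve_ik(g+[0,0,.2],o)))
E
```

```text
red [0.74104434 0.14218796 0.16      ]
20 1 place [0.07, 0.5, -0.3, 0.12, -1.11, -1.33] hover [0.07, 0.38, -0.18, 0.11, -1.35, -1.31]
   a -5 g None pre None lift None
   a 5 g [-0.2, 0.67, -1.01, -2.86, -1.33, 1.6] pre None lift [-0.14, 0.01, -0.74, -2.63, -0.44, 1.18]
20 -1 place [0.07, 0.5, -0.3, 0.12, -1.11, 1.81] hover [0.07, 0.38, -0.18, 0.11, -1.35, 1.84]
   a -5 g None pre None lift None
   a 5 g [-0.2, 0.67, -1.01, -2.86, -1.33, -1.54] pre None lift [-0.14, 0.01, -0.74, -2.63, -0.44, -1.96]
30 1 place [0.1, 0.59, -0.22, 0.15, -1.27, -1.37] hover [0.1, 0.47, -0.11, 0.14, -1.5, -1.34]
   a -5 g None pre None lift None
   a 5 g [-0.17, 0.46, -0.92, -2.85, -0.87, 1.51] pre None lift None
30 -1 place [0.1, 0.59, -0.22, 0.15, -1.27, 1.77] hover [0.1, 0.47, -0.11, 0.14, -1.5, 1.81]
   a -5 g None pre None lift None
   a 5 g [-0.17, 0.46, -0.92, -2.85, -0.87, -1.63] pre None lift None
40 1 place [0.11, 0.69, -0.13, 0.17, -1.43, -1.39] hover [0.11, 0.56, -0.04, 0.17, -1.64, -1.35]
   a -5 g None pre None lift None
   a 5 g [-0.12, 0.33, -0.76, -2.73, -0.41, 1.33] pre None lift None
40 -1 place [0.11, 0.69, -0.13, 0.17, -1.43, 1.75] hover [0.11, 0.56, -0.04, 0.17, -1.64, 1.79]
   a -5 g None pre None lift None
   a 5 g [-0.12, 0.33, -0.76, -2.73, -0.41, -1.82] pre None lift None
```

Run:
```python
from h import *
f=lambda j:np.round(j,2).tolist()
print(sorted(set(np.round(onz("top",(233,150),.16),3))),"red base scene",onz("scene",(302,300),0.0))
zf=.09
for p in np.radians([0,15,30]):
  for a in np.radians(range(-150,180,15)):
    z,o=graspq(a,p,1);g=F+[0,0,zf]+.007*z
    J=[solve_ik(x,o) for x in(g,g-.12*z,g+[0,0,.15])]
    if all(j is not None for j in J):print(round(np.degrees(p)),round(np.degrees(a)),*map(f,J))
```

```text
[np.float64(0.142), np.float64(0.16), np.float64(0.741)] red base scene [0.76754406 0.15832315 0.        ]
0 -120 [0.71, 1.22, 0.31, 0.42, -2.19, 1.83] [0.74, 1.41, 0.78, 0.49, -2.45, 1.96] [0.7, 1.05, 0.27, 0.47, -2.31, 1.9]
0 -105 [0.79, 1.15, 0.07, 0.58, -2.0, 1.84] [0.85, 1.28, 0.41, 0.58, -2.19, 1.94] [0.78, 0.96, 0.04, 0.63, -2.12, 1.93]
0 -90 [0.85, 1.07, -0.18, 0.74, -1.81, 1.79] [0.95, 1.16, 0.08, 0.68, -1.97, 1.88] [0.85, 0.87, -0.21, 0.79, -1.93, 1.91]
0 -75 [0.9, 0.99, -0.43, 0.94, -1.66, 1.69] [1.04, 1.05, -0.24, 0.81, -1.77, 1.77] [0.89, 0.78, -0.45, 0.97, -1.77, 1.84]
0 -60 [0.9, 0.93, -0.68, 1.19, -1.56, 1.54] [1.12, 0.96, -0.55, 0.98, -1.61, 1.62] [0.9, 0.69, -0.7, 1.2, -1.64, 1.74]
0 -45 [0.83, 0.88, -0.9, 1.53, -1.56, 1.37] [1.14, 0.89, -0.85, 1.22, -1.51, 1.42] [0.83, 0.61, -0.92, 1.53, -1.57, 1.62]
0 15 [-0.33, 1.09, -0.87, -2.51, -1.89, 1.79] [-0.47, 1.47, -0.99, -2.18, -2.18, 2.26] [-0.34, 0.55, -0.92, -2.54, -1.49, 1.51]
0 30 [-0.42, 0.97, -0.68, -2.2, -1.61, 1.63] [-0.65, 1.08, -0.79, -1.95, -1.68, 1.85] [-0.4, 0.49, -0.7, -2.18, -1.35, 1.27]
0 45 [-0.41, 0.8
[... 4345 characters left out ...]
0.6] [-0.23, 0.61, 0.11, -1.01, -1.5, 0.55] [-0.08, 0.46, 0.1, -1.05, -1.46, 0.36]
30 105 [-0.04, 0.74, 0.18, -0.97, -1.53, 0.62] [-0.16, 0.73, 0.32, -0.92, -1.7, 0.56] [-0.04, 0.56, 0.26, -0.98, -1.67, 0.42]
30 120 [0.02, 0.82, 0.34, -0.87, -1.71, 0.67] [-0.09, 0.84, 0.54, -0.85, -1.9, 0.59] [0.01, 0.66, 0.42, -0.91, -1.87, 0.48]
30 135 [0.09, 0.89, 0.47, -0.77, -1.88, 0.74] [0.0, 0.95, 0.76, -0.79, -2.1, 0.63] [0.08, 0.75, 0.57, -0.84, -2.05, 0.56]
30 150 [0.17, 0.96, 0.59, -0.67, -2.03, 0.84] [0.1, 1.06, 0.98, -0.73, -2.29, 0.69] [0.16, 0.82, 0.69, -0.75, -2.21, 0.67]
30 165 [0.26, 1.02, 0.67, -0.54, -2.14, 0.98] [0.2, 1.16, 1.17, -0.66, -2.47, 0.78] [0.25, 0.89, 0.78, -0.63, -2.34, 0.82]
```

Pitch 30°, approaching towards +y from the clear -y side, suits both grasp and placement. Now the grasp.

Run:
```python
from h import *
z,o=graspq(np.pi/2,np.pi/6,1); g=F+[0,0,.09]+.007*z
p0=np.array(ctrl.read_tcp_pos())
ctrl.move_linear(p0+[0,-.02,.15],speed=.3)
ctrl.move_to(g-.12*z+[0,-.03,.22],o)
ctrl.move_linear(g-.12*z,speed=.25)
print(ctrl.move_linear(g,speed=.12,force_limit=8),np.array(ctrl.read_tcp_pos())-g)
jaws.grip(0.0,60)
print(ctrl.read_finger_gap(),ctrl.read_grip_force(),ctrl.read_t())
ctrl.move_linear(g+[0,0,.15],speed=.15)
print(ctrl.read_finger_gap(),ctrl.read_grip_force(),ctrl.read_ft_force(),ctrl.read_t())
a=viewer.grab_frame("scene")[120:300,180:420,::-1];b=viewer.grab_frame("top")[120:300,160:400,::-1]
cv2.imwrite("pics/g.png",cv2.resize(np.hstack([a,b]),(800,300),interpolation=cv2.INTER_CUBIC))
```

```text
False [ 0.00034792 -0.00061534  0.00031915]
0.6382446213184809 62.57146239280701 7.625
0.6399764504601633 63.20670425891876 [ 0.73766509  1.05948287 -3.47510941] 8.775
```

View pics/g.png

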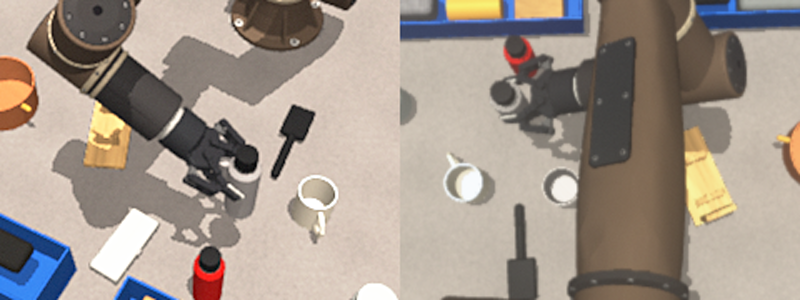

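The picture shows the steel flask held upright in the fingers (left crop ≈(245,175)) with the neighbours standing untouched. Now turn it to above the cradle.

Run:
```python
from h import *
z,o=placeq(np.pi/6,1); P=cr(-.069+.09,0,.078)+.007*z
ctrl.move_to(P+[0,0,.13],o)
ctrl.move_linear(P+[0,0,.05],speed=.15)
print(ctrl.read_tcp_pos()-P,ctrl.read_finger_gap(),ctrl.read_t())
a=viewer.grab_frame("scene")[135:255,190:310,::-1];b=viewer.grab_frame("top")[165:285,280:400,::-1]
cv2.imwrite("pics/h.png",cv2.resize(np.hstack([a,b]),(800,400),interpolation=cv2.INTER_CUBIC))
for n,f in(("scene",(190,135)),("top",(280,165))):
  for X in(cr(-.069,0,.128),cr(.101,0,.128)):
    u=proj(n,X)-f; print(n,u*400/120+(400 if n=="top" else 0)*np.array([1,0]))
```

```text
[ 0.00046803 -0.00015985  0.05056401] 0.6368583708298786 11.0583
scene [186.03218786  89.90536206]
scene [160.98840424 218.22616625]
top [639.56786523 258.16031483]
top [565.74341647  94.69306165]
```

View pics/h.png

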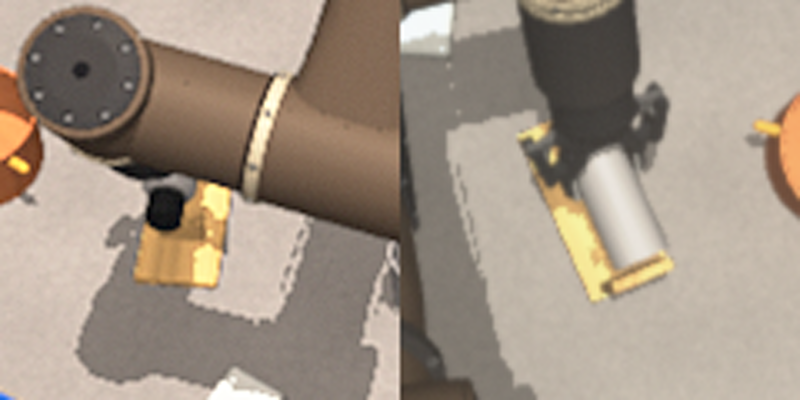

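The flask is horizontal above the cradle. Its base (639,262) is just inside the end board and the cap (165,210) is at the open end, both matching the prediction. Next: lower until contact, release, retreat.

Run:
```python
from h import *
z,o=placeq(np.pi/6,1); P=cr(-.069+.09,0,.078)+.007*z
ctrl.move_linear(P+[0,0,.012],speed=.06,force_limit=10)
hit=ctrl.move_linear(P-[0,0,.008],speed=.02,force_limit=6)
print(hit,ctrl.read_tcp_pos()-P,ctrl.read_ft_force(),ctrl.read_moment(),ctrl.read_t())
```

```text
True [7.25209042e-05 5.47555802e-05 2.69555066e-03] [0.24927173 1.66745406 5.02518571] [ 0.60839697 -0.72205963 -0.29136624] 12.5333
```

Contact came 2.7 mm above nominal, within the expected error. I'll press on slightly to seat the flask, then open.

Run:
```python
from h import *
z,o=placeq(np.pi/6,1); p=np.array(ctrl.read_tcp_pos())
hit=ctrl.move_linear(p-[0,0,.004],speed=.015,force_limit=8)
print(hit,ctrl.read_tcp_pos()-p,ctrl.read_ft_force())
jaws.grip(0.72,20); ctrl.sleep(.2); jaws.grip(1.0)
print(ctrl.read_finger_gap(),ctrl.read_ft_force())
p=np.array(ctrl.read_tcp_pos())
print(ctrl.move_linear(p-.14*z,speed=.12,force_limit=10))
ctrl.move_to(np.array(ctrl.read_tcp_pos())+[.0,-.0,.15],o)
j=np.array(ctrl.read_joints()); j[0]-=.9; ctrl.move_joints(j)
print(ctrl.read_t())
a=viewer.grab_frame("scene")[150:235,200:285,::-1];b=viewer.grab_frame("top")[180:265,297:382,::-1]
cv2.imwrite("pics/f.png",cv2.resize(np.hstack([a,b]),(800,400),interpolation=cv2.INTER_CUBIC))
for n,f,k in(("scene",(200,150),0),("top",(297,180),400)):
  for X in(cr(-.069,0,.106),cr(.101,0,.078)):
    print(n,(proj(n,X)-f)*400/85+[k,0])
```

```text
True [-2.51195412e-05 -8.37859551e-06 -2.57191282e-05] [-0.1838539   1.89143469  6.01448343]
0.9983690669082099 [0.79277636 0.51963823 0.17716987]
False
17.4333
scene [218.06086439  75.36262325]
scene [187.26858041 277.55838652]
top [652.77857577 295.03937905]
top [546.04456552  74.42996554]
```

View pics/f.png

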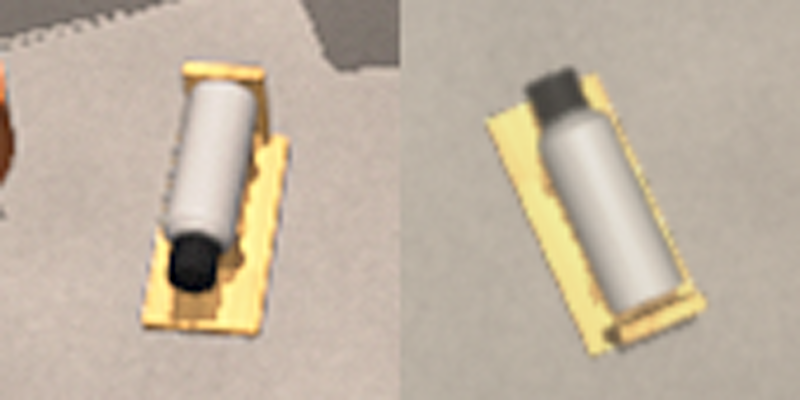

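The flask lies parallel to the plank: cap tip (552,77), base (650,300) just inside the end board, matching the prediction to about 2 mm once the fit residuals are taken out. The fingers are clear.

```bash
python3 -c "
from h import *
print(ctrl.hand_in(),ctrl.read_t())"
```

```text
the job is handed in; nothing more can be done
the job is handed in; nothing more can be done
```

The steel flask is lying in the cradle on its ribs, base next to the end board and cap at the open end, released with the arm clear; I handed the job in at about 17.5 s, and no verdict came back.

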